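# Slide a brass shim over the edge of the surface plate and put it in the parts tray

## Task

The brass shim lies too flat on the dark surface plate to be picked up. Slide it towards the robot until about 4 cm of it juts out over the plate's front edge, pinch that end by its two long sides, lift the shim off and lay it flat in the pale parts tray. Leave the steel shim where it lies.

Things in the scene. Friction and masses are not known exactly. Their poses are not given: they have to be found in the camera images.
- brass_shim: Brass-yellow flat shim, loose, 120 x 40 x 4 mm (x, y, z), 0.15 kg, with a 9 mm hole 47 mm from the centre towards each end. Origin at the centre of its underside; x along its length (its -x end is the one nearer the plate's front edge), z up. It slides if pressed near the middle with about 5 to 10 N from above and dragged, or pushed at its far end.
- steel_shim: Grey steel shim of the same size and shape as the brass one, lying beside it; must stay where it is. Origin and axes as for the brass shim.
- surface_plate: Dark stone surface plate, fixed on the bench, 150 x 190 mm (x, y), flat top 50 mm above the bench. Origin at the centre of its underside; z up; -x points to its front edge, which faces the robot, 75 mm from the origin; there is free room for fingers in front of it. Both shims lie on it, roughly along its x. Overhead, a laptop shelf (x over 0.58, y over 0.2) and a clamp stand (x over 0.59, y under -0.14) flank it.
- tray: Pale open tray, fixed on the bench to the right of the surface plate, 186 x 256 mm (x, y) over its rim, 48 mm high; its flat floor, 2 mm above the bench, measures 136 x 204 mm, and inside the walls there are 154 x 224 mm. Origin at the centre of its underside; z up.

How it is judged:
By the outcome, as a careful person would: the job done as asked, in the order asked, and still so for the second after the job is handed in, with the robot touching nothing.
It also fails if it takes over 51 s, if anything falls off the work surface, if the arm or the gripper's body presses on something with over 40 N, if the wrist force passes 120 N, or if a joint passes its speed limit or range.

## Robot

A 6-joint arm with a two-finger parallel gripper is mounted at the origin on a cart in front of the work surface, level with it; the furniture and walls round the work are solid. World frame = base frame: x ahead of the robot, y to its left, z up, the work surface at z = 0. Lengths are in m, angles in rad, forces in N, time in s.
With the tool pointing down it reaches from about 0.25 to 0.725 m from the base axis. Payload 4 kg.
Tool frame: the origin (TCP) lies between the finger pads; the fingertips stand 11 mm ahead of it and the grasp point (between the pads) lies 8 mm behind it (tcp_to_tips is the z of the fingertips in the tool frame, in m); z points along the fingers, y is the direction in which the jaws open and shut (so a half turn about z gives the same grasp; the last joint's range is limited). The gripper opens to 85 mm and grips with 20 to 120 N. Pads are 22 mm wide; open, the fingers measure 114 mm over their backs; the gripper's body (76 mm by 85 mm) begins 54 mm behind the grasp point. The pads swing forward as they close: fully open they stand 13 mm farther back than shut.
Start: joints at [1.168, 0.241, 0.005, 1.335, 0, 1.571], TCP at [0.196, 0.46, 0.242] pointing down, gripper open.
Joint ranges: [-2.72, 2.72], [-1.05, 1.87], [-1.09, 1.28], [-1.99, 2.15], [-1.42, 1.44], [-3.14, 3.14]. Speed limits (rad/s): [2.79, 2.79, 3.14, 3.14, 3.14, 3.14].

## Interface

Orientations are given as a unit quaternion [x, y, z, w].
In Python, from workcell import * gives the robot as it stands.
- The arm moves only by the tool move_arm, never from a script. Its argument "moves" is a list that holds one entry, the list of rows, each a list of 7 numbers: the shift along the world's x, y, z in units of 500 mm (1.0 is 500 mm), then the turn, a rotation vector about the world's x, y, z in units of 30 degrees (1.0 is 30 degrees), then the closure, from -1 (fully open) to 1 (shut), so that 0 is half open. A call has 1 to 8 rows; each row shifts and turns the pose as measured when the row begins; what a row does not reach is not made up. A row lasts 1/12 s, in which the tool goes at most 41.7 mm and 7.16 degrees, less where a joint would pass 70% of its speed; a pose out of reach is approached as far as the arm can. A call with a number of a shift or a turn outside -1 to 1 is refused whole. A call with a gripper value outside its range is refused whole. The fingers move at their own pace and stop on an object; the grip force is fixed at half the most. Time passes only in rows, so rows that do not move let the fingers close. It gives the time, the measured TCP pose, the force and the opening at its end, in the units of the state.
- get_obs(): the state, without advancing time (a new reading comes with each control period).
- camera(name): name is "side" or "top"; returns a dict with "pixels" (400x640x3 uint8, red, green, blue), "range_z" (400x640 float32, m along the optical axis (not along the pixel's ray), 0 where there is no reading), "fx", "fy", "cx", "cy" (pixels), "extrinsics" (4x4, takes a point from camera to world coordinates). Camera axes: x right, y down, z forward; pixel columns grow to the right and rows downward; lengths in m; the calibration is good to about 2 mm. A picture is of the moment at which its call begins.
- job_done(): hands the job in, once; it reports no verdict.
The state is a dict: "clock": time; "joint_pos": joint angles; "joint_vel": joint speeds; "tau": joint torques, N m; "eef_pos": TCP position; "tool_rot": TCP orientation; "ft_force": force on the tool from outside, world axes, zero at the start; "ft_torque": the same for the moment, N m; "grip_width": finger opening in m.
Only numpy, scipy, OpenCV 4.12 (cv2) and the standard library are available. Lean on these libraries where they do the work, as an engineer would, in place of code of your own. Each camera call takes 0.05 s, during which the arm holds its last target.

## Working session

There is one attempt and no reset: what is moved stays moved. The work goes in short steps, Python scripts to look and compute and a tool call to move; the robot and the scene stay as the last step left them, time stands still between calls to the robot, and variables do not carry over. Pictures are saved under pics/ and viewed, and the job is handed in when it is done.

Besides the shell and the picture viewer there is one more tool, called after "Call:" in YAML: its name, and indented under it one key for each argument. move_arm: Moves the arm, as the interface text tells. Shifts and turns lie within -1 to 1; 1 stands for 500 mm of shift or 30 degrees of turn. Its arguments: {"type":"object","properties":{"moves":{"type":"array","items":{"type":"array","items":{"type":"array","items":{"type":"number"}}}}},"required":["moves"]}

```bash
mkdir -p pics; python3 - <<'E'
from workcell import *
import cv2,numpy as np
o=get_obs();print(o)
for n in("top","side"):
    c=camera(n);cv2.imwrite(f"pics/{n}0.png",c["pixels"][:,:,::-1]);np.savez(f"{n}0.npz",**c)
    print(n,c["fx"],c["fy"],c["cx"],c["cy"],np.round(c["extrinsics"],4).tolist())
E
```

```text
{'clock': 0.0, 'joint_pos': array([1.16802081e+00, 2.41414912e-01, 3.70684545e-03, 1.33522282e+00,
       1.27236924e-05, 1.57082295e+00]), 'joint_vel': array([ 1.17683292e-04, -1.93631569e-03, -4.45146861e-04,  7.73602124e-04,
        3.71153459e-04,  5.87969067e-05]), 'tau': array([ 6.54185783e-05, -3.72319794e+01,  2.52406329e+01,  1.70620222e-02,
        3.57975102e-05, -1.25172555e-06]), 'eef_pos': array([0.19573754, 0.45941319, 0.24140536]), 'tool_rot': array([ 2.00042170e-01,  9.79786707e-01, -1.04444010e-03, -2.19706471e-04]), 'ft_force': array([ 0.27716534,  0.83356794, -0.59729152]), 'ft_torque': array([ 0.01618234, -0.02141343, -0.00010709]), 'grip_width': 0.08541026431325369}
top 510.3584705491366 510.3584705491366 314.70118688691537 192.23159853837143 [[0.0171, -0.9915, 0.1287, 0.4039], [-0.9996, -0.02, -0.0205, -0.0987], [0.0229, -0.1283, -0.9915, 0.9866], [0.0, 0.0, 0.0, 1.0]]
side 401.7684425086521 401.7684425086521 317.1899972443871 193.0838836191983 [[0.9999, -0.0044, -0.0127, 0.5476], [0.0068, -0.6452, 0.764, -0.7509], [-0.0116, -0.764, -0.6451, 0.6264], [0.0, 0.0, 0.0, 1.0]]
```

View pics/top0.png

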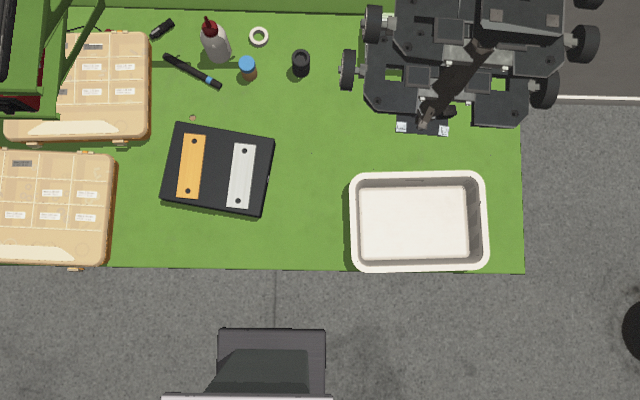

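View pics/side0.png

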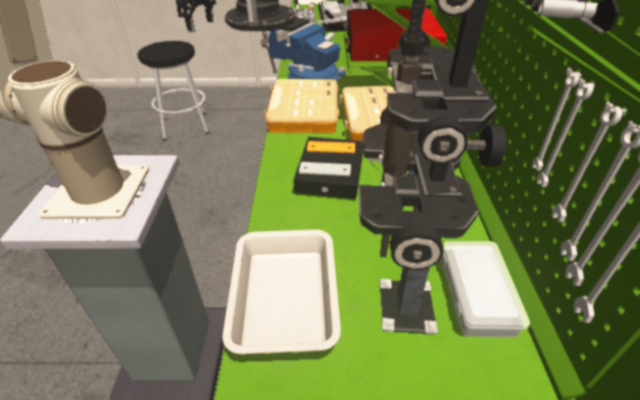

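```bash
cat > h.py <<'E'
import numpy as np,cv2
def ray(c,u,v,z):
    E=c["extrinsics"];d=E[:3,:3]@np.array([(u-c["cx"])/c["fx"],(v-c["cy"])/c["fy"],1.]);o=E[:3,3]
    return o+d*(z-o[2])/d[2]
def blob(c,mask,z,big=True):
    n,l,s,_=cv2.connectedComponentsWithStats(mask.astype(np.uint8))
    i=1+np.argmax(s[1:,4]);m=(l==i).astype(np.uint8)
    cs,_=cv2.findContours(m,cv2.RETR_EXTERNAL,cv2.CHAIN_APPROX_NONE)
    p=np.array([ray(c,u,v,z)[:2] for u,v in cs[0][:,0]],np.float32)
    r=cv2.minAreaRect(p*1000);return r,cv2.boxPoints(r)/1000,s[i]
def roi(c,x0,x1,y0,y1):
    m=np.zeros((400,640),bool);m[y0:y1,x0:x1]=1;return m
E
python3 - <<'E'
from h import *
c=np.load("top0.npz");p=c["pixels"].astype(int);R,G,B=p[...,0],p[...,1],p[...,2]
hs=cv2.cvtColor(c["pixels"],cv2.COLOR_RGB2HSV)
m=(R>150)&(R-B>60)&(R>G+20)&roi(c,150,290,110,230)
print("brass",blob(c,m,.054))
m=(R>140)&(G>140)&(B>140)&roi(c,215,290,110,230)
print("steel",blob(c,m,.054))
m=~((G-R>40))&roi(c,150,285,116,225)
print("plate",blob(c,m,.05))
d=c["range_z"];E=c["extrinsics"]
for u,v in[(190,166),(192,150),(240,175),(215,170),(215,230),(410,220)]:
    z=d[v,u];q=np.array([(u-c["cx"])/c["fx"]*z,(v-c["cy"])/c["fy"]*z,z,1]);print(u,v,(E@q)[:3].round(4))
im=c["pixels"][105:230,145:290,::-1];cv2.imwrite("pics/crop0.png",cv2.resize(im,None,fx=4.5,fy=4.5,interpolation=cv2.INTER_CUBIC))
E
```

```text
brass (((570.3713989257812, 111.95345306396484), (40.77250671386719, 120.62869262695312), 85.60022735595703), array([[0.50867087, 0.0962543 ],
       [0.6289441 , 0.08700026],
       [0.6320719 , 0.1276526 ],
       [0.5117987 , 0.13690665]], dtype=float32), array([ 176,  133,   30,   66, 1385], dtype=int32))
steel (((553.9097900390625, 19.17154312133789), (40.548004150390625, 120.49344635009766), 84.85957336425781), array([[ 0.49208885,  0.00437701],
       [ 0.61209774, -0.00641885],
       [ 0.6157307 ,  0.03396608],
       [ 0.49572188,  0.04476194]], dtype=float32), array([ 226,  143,   30,   66, 1369], dtype=int32))
plate (((564.4343872070312, 65.05606079101562), (203.62185668945312, 250.97442626953125), 1.3561153411865234), array([[ 0.45968214,  0.18809862],
       [ 0.46562183, -0.06280551],
       [ 0.66918665, -0.05798649],
       [ 0.6632469 ,  0.19291763]], dtype=float32), array([  150,   116,   135,   109, 14690], dtype=int32))
190 166 [0.569  0.1127 0.0547]
192 150 [0.5991 0.1105 0.0547]
240 175 [0.5537 0.0199 0.0574]
215 170 [0.563  0.0671 0.0515]
215 230 [0.4548 0.071  0.0017]
410 220 [ 0.481  -0.3047  0.0034]
```

View pics/crop0.png

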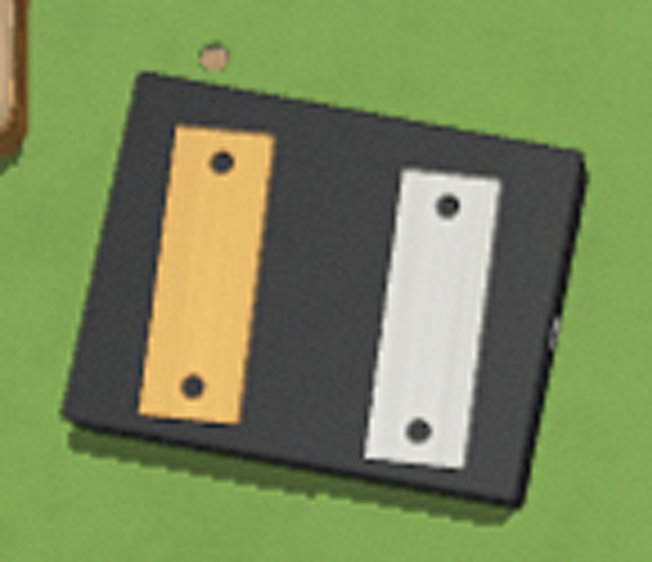

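```bash
python3 - <<'E'
from h import *
c=np.load("top0.npz");s=np.load("side0.npz")
P={k:ray(c,145+u/4.5-.4,105+v/4.5-.4,.05)[:2] for k,(u,v) in dict(TL=(138,73),TR=(584,155),BL=(65,415),BR=(520,505)).items()}
for k in P:print(k,P[k].round(4))
n=lambda a,b:np.linalg.norm(P[a]-P[b]).round(4)
print(n('TL','TR'),n('BL','BR'),n('TL','BL'),n('TR','BR'))
f=P['BR']-P['BL'];f/=np.linalg.norm(f);inn=np.array([-f[1],f[0]]);inn*=np.sign(inn[0])
print("front edge yaw",np.degrees(np.arctan2(inn[1],inn[0])))
for q in[(.50867,.09625),(.5118,.1369),(.5102,.1166),(.6305,.1073)]:print(q,((np.array(q)-P['BL'])@inn).round(4))
# brightness profile across front edge near brass
p=c["pixels"].astype(int)
for col in(175,190,205):print(col,[tuple(p[r,col]) for r in range(193,214,1)])
# tray
R,G,B=[p[...,i] for i in range(3)]
m=(G-R<25)&(R>120)&roi(c,340,500,160,280)
print("tray",blob(c,m,.048))
d=c["range_z"]
for u,v in[(410,190),(410,250),(370,220),(460,220)]:
    z=d[v,u];q=np.array([(u-c["cx"])/c["fx"]*z,(v-c["cy"])/c["fy"]*z,z,1]);print(u,v,(c["extrinsics"]@q)[:3].round(4))
# side view check
p=s["pixels"].astype(int);R,G,B=[p[...,i] for i in range(3)]
print("brass side",blob(s,(R>170)&(R-B>80)&roi(s,295,365,135,155),.054)[:2])
E
```

```text
TL [0.6551 0.1454]
TR [ 0.6244 -0.0409]
BL [0.5112 0.1676]
BR [ 0.478  -0.0188]
0.1888 0.1893 0.1455 0.1481
front edge yaw -10.121019535938023
(0.50867, 0.09625) 0.01
(0.5118, 0.1369) 0.0059
(0.5102, 0.1166) 0.0079
(0.6305, 0.1073) 0.128
175 [(np.int64(51), np.int64(58), np.int64(63)), (np.int64(49), np.int64(54), np.int64(62)), (np.int64(65), np.int64(65), np.int64(63)), (np.int64(90), np.int64(82), np.int64(69)), (np.int64(58), np.int64(62), np.int64(65)), (np.int64(62), np.int64(61), np.int64(63)), (np.int64(64), np.int64(66), np.int64(66)), (np.int64(57), np.int64(59), np.int64(57)), (np.int64(29), np.int64(29), np.int64(32)), (np.int64(38), np.int64(49), np.int64(34)), (np.int64(68), np.int64(85), np.int64(46)), (np.int64(71), np.int64(91), np.int64(45)), (np.int64(73), np.int64(94), np.int64(50)), (np.int64(74), np.int64(94), np.int64(49)), (np.int64(92), np.int64(118), np.int64(60)), (np.int64(131), np.int64(170), np.int64(85)), (np.int64(126), np.int64(163), np.int64(83)), (np.int64(125), np.int64(161), np.int64(78)), (np.int64(129), np.int64(164), np.int64(83)), (np.int64(12
[... 1996 characters left out ...]
9376220703125), (200.07125854492188, 257.6645812988281), 2.607051372528076), array([[ 0.36551395, -0.18778889],
       [ 0.37723404, -0.44518676],
       [ 0.57709825, -0.43608636],
       [ 0.5653782 , -0.17868848]], dtype=float32), array([  349,   170,   142,   110, 12820], dtype=int32))
410 190 [ 5.401e-01 -3.057e-01  4.000e-04]
410 250 [ 0.4232 -0.3039  0.0054]
370 220 [ 0.4796 -0.227   0.0029]
460 220 [ 0.4828 -0.4022  0.0035]
brass side (((568.8172607421875, 112.46578979492188), (46.193504333496094, 120.76972198486328), 86.04620361328125), array([[0.5069836 , 0.09358766],
       [0.62746584, 0.08526035],
       [0.630651  , 0.13134392],
       [0.5101687 , 0.13967124]], dtype=float32))
```

Call:
move_arm:
  moves:
    - [[0.05,-0.066,0,0,0,0.1,1],[0.05,-0.066,0,0,0,0.1,1],[0.05,-0.066,0,0,0,0.1,1],[0.05,-0.066,0,0,0,0.1,1],[0.05,-0.066,0,0,0,0.1,1],[0.05,-0.066,0,0,0,0.1,1],[0.05,-0.066,0,0,0,0.0,1],[0.05,-0.066,0,0,0,0.0,1]]

```text
clock: 0.77
eef_pos: [0.3915, 0.1941, 0.2374]
tool_rot: [0.026, 1.0, -0.002, -0.003]
ft_force: [0.6, 1.2, 0.4]
grip_width: -0.0004
```

Call:
move_arm:
  moves:
    - [[0.064,-0.022,-0.029,0,0,-0.04,1],[0.064,-0.022,-0.029,0,0,0,1],[0.064,-0.022,-0.029,0,0,0,1],[0.064,-0.022,-0.029,0,0,0,1],[0.064,-0.022,-0.029,0,0,0,1],[0.064,-0.022,-0.029,0,0,0,1],[0.064,-0.022,-0.029,0,0,0,1],[0.064,-0.022,-0.029,0,0,0,1]]

```text
clock: 1.43
eef_pos: [0.657, 0.0936, 0.1175]
tool_rot: [0.041, 0.999, -0.002, -0.002]
ft_force: [0.9, 0.6, 0.7]
grip_width: -0.0002
```

```bash
python3 - <<'E'
from workcell import *
from h import *
from scipy.spatial.transform import Rotation as R
o=get_obs();print(o['eef_pos'],R.from_quat(o['tool_rot']).as_matrix().round(4).tolist(),o['joint_pos'].round(2),o['ft_force'])
for n in("top","side"):
    c=camera(n);cv2.imwrite(f"pics/{n}1.png",c["pixels"][:,:,::-1])
E
```

```text
[0.65695921 0.09356732 0.11748239] [[-0.9966, 0.0828, -0.0037], [0.0829, 0.9966, -0.0031], [0.0035, -0.0034, -1.0]] [ 0.14  0.64  0.29  1.23 -0.    0.23] [0.85869872 0.60307283 0.71957073]
```

View pics/top1.png

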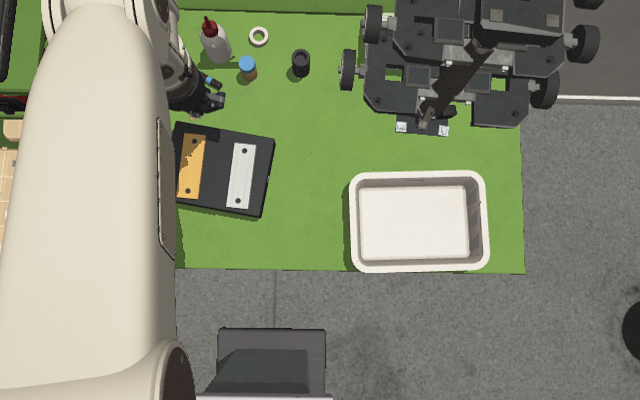

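View pics/side1.png

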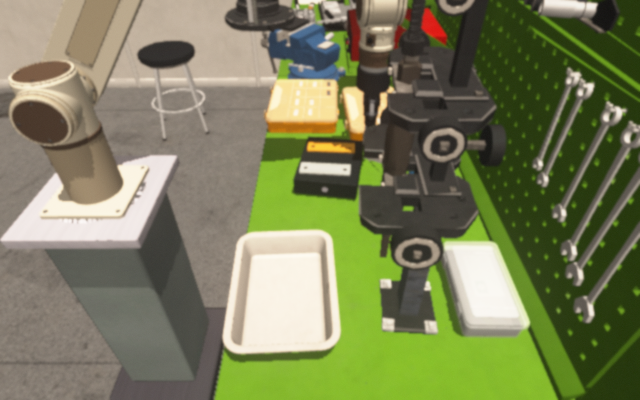

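Call:
move_arm:
  moves:
    - [[-0.024,0.026,-0.03,0,0,0,1],[0,0,-0.03,0,0,0,1],[0,0,-0.02,0,0,0,1],[0,0,0,0,0,0,1],[0,0,0,0,0,0,1]]

```text
clock: 1.95
eef_pos: [0.6424, 0.1037, 0.0645]
tool_rot: [0.045, 0.999, -0.003, -0.01]
ft_force: [-0.3, -0.6, -0.1]
grip_width: 0.0001
```

Call:
move_arm:
  moves:
    - [[0.008,0.005,0.002,0.01,-0.038,0.027,1],[0,0,0,0,0,0,1]]

```text
clock: 2.12
eef_pos: [0.6469, 0.1068, 0.0672]
tool_rot: [0.037, 0.999, 0.0, 0.001]
ft_force: [0.0, 0.8, 0.0]
grip_width: 0.0005
```

```bash
cat > st.py <<'E'
from workcell import *
from scipy.spatial.transform import Rotation as R
import numpy as np
o=get_obs();M=R.from_quat(o['tool_rot']).as_matrix()
print(round(o['clock'],2),'pos',o['eef_pos'].round(4),'jaw',np.degrees(np.arctan2(M[1,1],M[0,1])).round(2),'z',M[:,2].round(4),'F',o['ft_force'].round(2),'T',o['ft_torque'].round(2),'w',round(o['grip_width'],4), 'j',o['joint_pos'].round(2))
E
python3 st.py
```

```text
2.12 pos [0.6469 0.1068 0.0672] jaw 85.79 z [ 2.7e-03 -1.0e-04 -1.0e+00] F [0.02 0.77 0.01] T [-0.02  0.    0.  ] w 0.0005 j [ 0.16  0.66  0.19  1.1  -0.    0.24]
```

Now probe down.

Call:
move_arm:
  moves:
    - [[-0.002,0,-0.006,0,0,0,1],[0,0,-0.003,0,0,0,1],[0,0,0,0,0,0,1]]

```text
clock: 2.37
eef_pos: [0.6476, 0.1073, 0.0664]
tool_rot: [0.036, 0.999, 0.001, 0.005]
ft_force: [0.3, 0.7, 0.6]
grip_width: -0.0002
```

```bash
python3 st.py
```

```text
2.37 pos [0.6476 0.1073 0.0664] jaw 85.83 z [ 0.0095  0.0011 -1.    ] F [0.34 0.72 0.61] T [-0.07  0.02 -0.05] w -0.0002 j [ 0.16  0.66  0.18  1.09 -0.    0.24]
```

Call:
move_arm:
  moves:
    - [[-0.003,0,-0.008,0,0.018,0,1],[0,0,-0.004,0,0,0,1],[0,0,-0.002,0,0,0,1]]

```text
clock: 2.62
eef_pos: [0.647, 0.1075, 0.0611]
tool_rot: [0.036, 0.999, 0.001, 0.001]
ft_force: [-2.4, 0.1, 8.3]
grip_width: 0.0002
```

```bash
python3 st.py; sleep 0; python3 st.py
```

```text
2.62 pos [0.647  0.1075 0.0611] jaw 85.82 z [ 0.0025  0.0017 -1.    ] F [-2.43  0.11  8.26] T [-0.11  0.5   0.  ] w 0.0002 j [0.16 0.66 0.18 1.09 0.   0.24]
2.62 pos [0.647  0.1075 0.0611] jaw 85.82 z [ 0.0025  0.0017 -1.    ] F [-2.43  0.11  8.26] T [-0.11  0.5   0.  ] w 0.0002 j [0.16 0.66 0.18 1.09 0.   0.24]
```

Call:
move_arm:
  moves:
    - [[0,-0.001,0.003,0,0,0,1],[-0.008,0,0,0,0,0,1],[-0.01,0.001,0,0,0,0,1],[-0.01,0.001,0,0,0,0,1]]

```text
clock: 2.95
eef_pos: [0.6335, 0.1077, 0.0624]
tool_rot: [0.037, 0.999, 0.001, 0.002]
ft_force: [0.2, -0.2, 1.0]
grip_width: 0.0001
```

```bash
python3 st.py
```

```text
2.95 pos [0.6335 0.1077 0.0624] jaw 85.77 z [ 0.0041  0.0017 -1.    ] F [ 0.21 -0.21  1.  ] T [ 0.04 -0.16  0.03] w 0.0001 j [0.17 0.64 0.14 1.07 0.   0.24]
```

Call:
move_arm:
  moves:
    - [[-0.014,0.001,0,0,0.005,0,1],[-0.014,0.001,0,0,0,0,1],[-0.014,0.001,0,0,0,0,1],[-0.01,0.001,0,0,0,0,1],[0,0,0,0,0,0,1]]

```text
clock: 3.37
eef_pos: [0.6026, 0.11, 0.0623]
tool_rot: [0.037, 0.999, 0.001, -0.0]
ft_force: [-0.4, -0.8, 0.1]
grip_width: -0.0004
```

```bash
python3 st.py; cat > look.py <<'E'
import sys
from workcell import *
from h import *
t=sys.argv[1]
for n in("top","side"):
    c=camera(n);np.savez(f"{n}{t}.npz",**c);im=c["pixels"][:,:,::-1]
    im=im[105:235,145:295] if n=="top" else im[100:230,260:410]
    cv2.imwrite(f"pics/{n}{t}.png",cv2.resize(im,None,fx=4.5,fy=4.5,interpolation=cv2.INTER_CUBIC))
E
python3 look.py 2
```

```text
3.37 pos [0.6026 0.11   0.0623] jaw 85.81 z [-4.0e-04  1.5e-03 -1.0e+00] F [-0.43 -0.81  0.1 ] T [ 0.01 -0.05 -0.03] w -0.0004 j [0.18 0.59 0.04 1.03 0.   0.25]
```

View pics/top2.png

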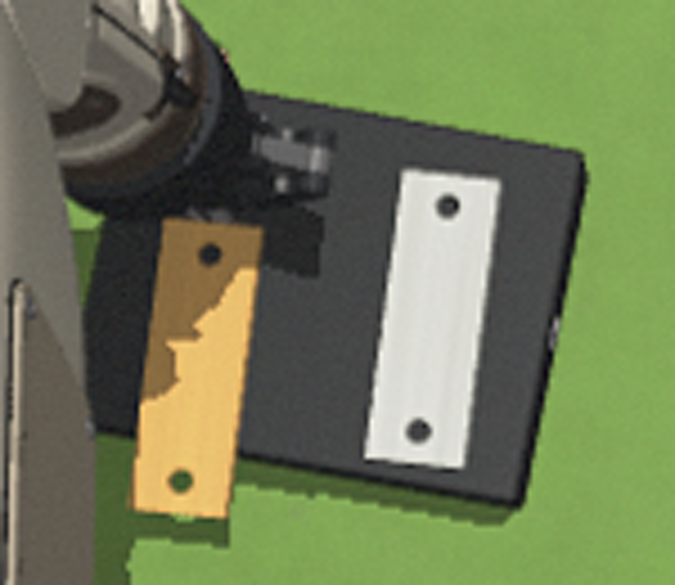

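View pics/side2.png

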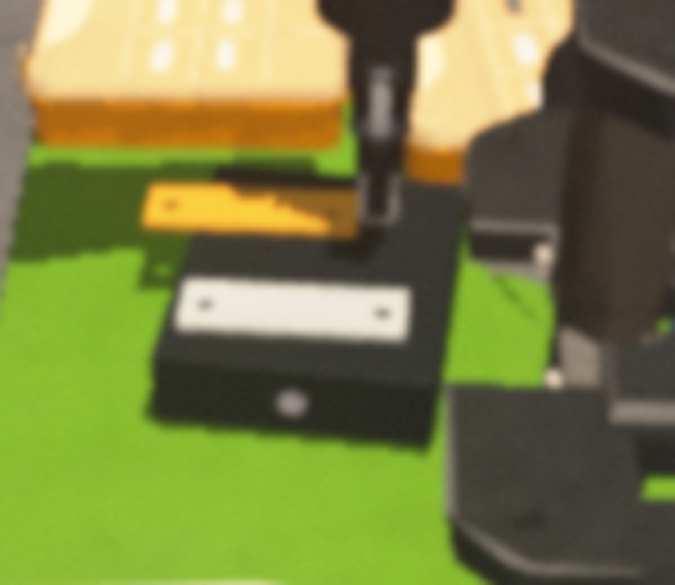

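```bash
cat >> h.py <<'E'
BL=np.array([.5112,.1676]);BR=np.array([.478,-.0188])
def over(q):
    f=(BR-BL)/np.linalg.norm(BR-BL);i=np.array([-f[1],f[0]]);i*=np.sign(i[0]);return -((q-BL)@i)
E
python3 - <<'E'
from h import *
c=np.load("top2.npz")
for u,v in[(133,510),(228,518),(263,228),(165,218)]:
    q=ray(c,145+u/4.5-.4,105+v/4.5-.4,.054)[:2];print(q.round(4),over(q).round(4))
E
```

```text
[0.4727 0.1369] 0.0326
[0.4702 0.0986] 0.0283
[0.5898 0.0899] -0.091
[0.5931 0.1302] -0.0872
```

Call:
move_arm:
  moves:
    - [[-0.012,0.001,0,0,0,0,1],[-0.008,0.001,0,0,0,0,1],[0,0,0,0,0,0,1]]

```text
clock: 3.72
eef_pos: [0.5937, 0.1111, 0.0624]
tool_rot: [0.037, 0.999, 0.001, 0.001]
ft_force: [-0.2, 0.5, 0.0]
grip_width: 0.0001
```

```bash
python3 st.py; python3 look.py 3
```

```text
3.72 pos [0.5937 0.1111 0.0624] jaw 85.78 z [ 0.0019  0.0017 -1.    ] F [-0.18  0.55  0.  ] T [ 0.03 -0.01 -0.05] w 0.0001 j [0.18 0.57 0.02 1.01 0.   0.26]
```

View pics/top3.png

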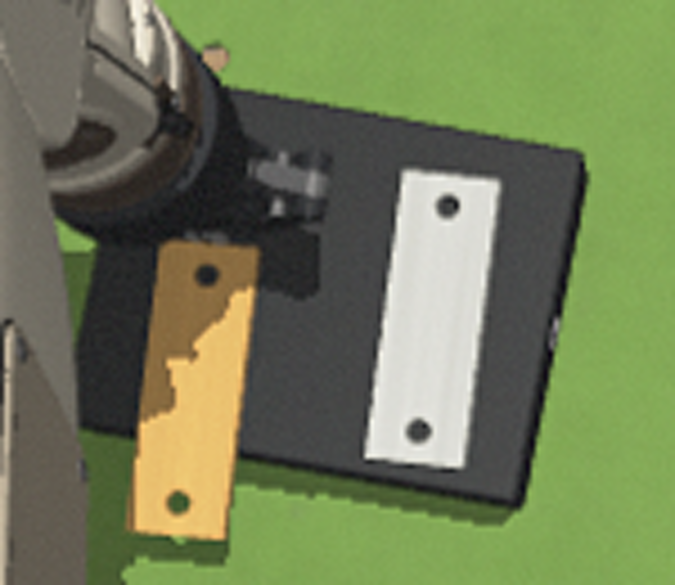

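Call:
move_arm:
  moves:
    - [[0.016,0,0,0,0,0,1],[0,0,0.06,0,0,0,1],[0,0,0.06,0,0,0,1],[-0.07,0.004,0,0,0,0,-0.32],[-0.07,0.004,0,0,0,0,-0.32],[-0.07,0.004,0,0,0,0,-0.32],[-0.05,0,0,0,0,0,-0.32],[0,0,0,0,0,0,-0.32]]

```text
clock: 4.48
eef_pos: [0.4761, 0.117, 0.124]
tool_rot: [0.038, 0.999, 0.002, 0.004]
ft_force: [-0.5, 0.3, 0.9]
grip_width: 0.0563
```

```bash
python3 st.py; python3 look.py 4
```

```text
4.48 pos [0.4761 0.117  0.124 ] jaw 85.62 z [ 0.0077  0.0029 -1.    ] F [-0.54  0.31  0.93] T [-0.03  0.07  0.03] w 0.0563 j [ 0.24  0.3  -0.24  1.02  0.    0.32]
```

View pics/top4.png

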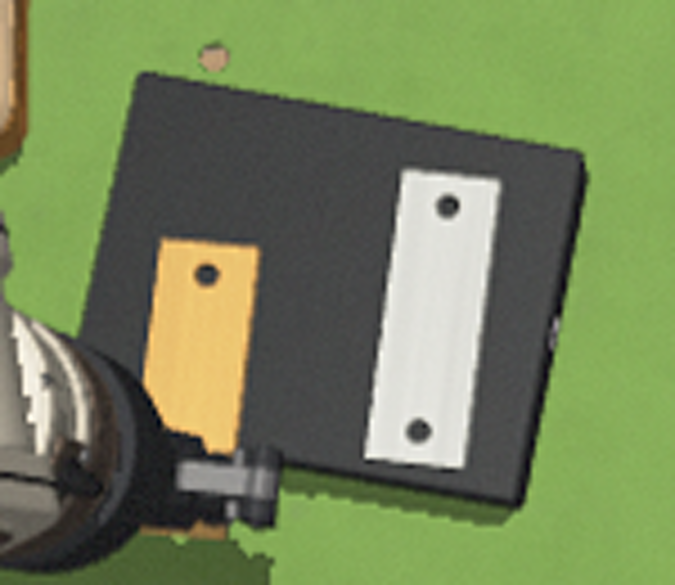

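View pics/side4.png

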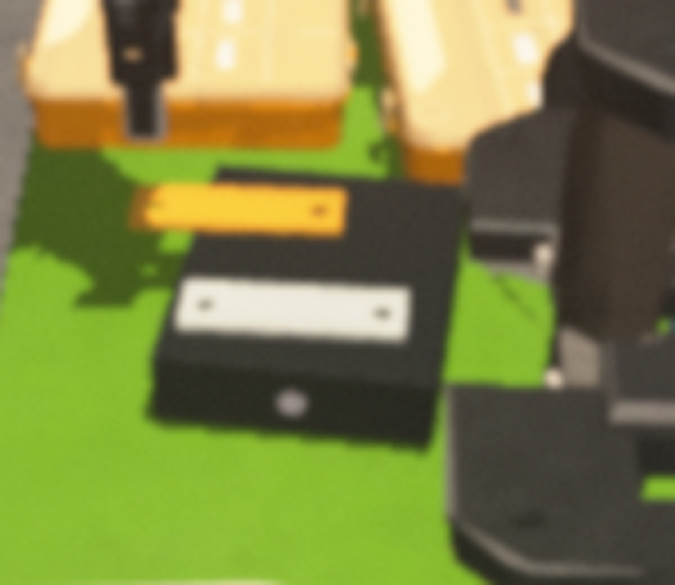

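Call:
move_arm:
  moves:
    - [[0,0.001,-0.04,0,0.015,0,-0.32],[0,0,-0.04,0,0,0,-0.32],[0,0,-0.035,0,0,0,-0.32],[0,0,-0.015,0,0,0,-0.32],[0,0,0,0,0,0,-0.32]]

```text
clock: 5.0
eef_pos: [0.4926, 0.1193, 0.0605]
tool_rot: [0.039, 0.999, 0.004, 0.01]
ft_force: [-0.8, -0.5, -1.1]
grip_width: 0.0563
```

```bash
python3 st.py; python3 look.py 5
```

```text
5.0 pos [0.4926 0.1193 0.0605] jaw 85.49 z [ 0.0201  0.0068 -0.9998] F [-0.79 -0.55 -1.13] T [-0.01  0.06 -0.01] w 0.0563 j [ 0.24  0.4  -0.29  0.86  0.    0.32]
```

View pics/side5.png

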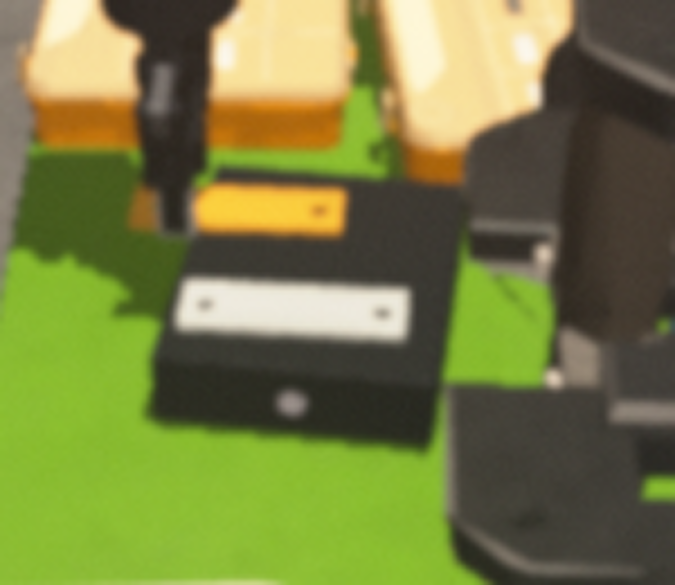

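Call:
move_arm:
  moves:
    - [[-0.034,-0.002,0.004,-0.013,0.038,0,-0.32],[0,0,0,0,0,0,-0.32],[0,0,0,0,0,0,-0.32]]

```text
clock: 5.35
eef_pos: [0.4769, 0.1187, 0.0663]
tool_rot: [0.04, 0.999, 0.0, 0.002]
ft_force: [1.3, 0.5, -0.4]
grip_width: 0.0561
```

```bash
python3 st.py
```

```text
5.35 pos [0.4769 0.1187 0.0663] jaw 85.46 z [ 3.4e-03  6.0e-04 -1.0e+00] F [ 1.28  0.47 -0.36] T [ 0.02  0.01 -0.05] w 0.0561 j [ 0.24  0.37 -0.3   0.89 -0.    0.32]
```

Call:
move_arm:
  moves:
    - [[-0.003,-0.001,-0.01,0,0.01,0,-0.32],[-0.003,0,-0.01,0,0,0,-0.32],[-0.002,0,-0.01,0,0,0,-0.32],[0,0,0,0,0,0,-0.32]]

```text
clock: 5.68
eef_pos: [0.4738, 0.1187, 0.0524]
tool_rot: [0.039, 0.999, 0.001, 0.001]
ft_force: [-0.4, 0.3, 0.7]
grip_width: 0.0565
```

```bash
python3 st.py
```

```text
5.68 pos [0.4738 0.1187 0.0524] jaw 85.48 z [ 0.0026  0.0018 -1.    ] F [-0.44  0.28  0.72] T [0.04 0.   0.05] w 0.0565 j [ 0.24  0.39 -0.33  0.85  0.    0.32]
```

Call:
move_arm:
  moves:
    - [[0.005,-0.001,-0.004,0,0,0,-0.32],[0,0,0,0,0,0,-0.32]]

```text
clock: 5.85
eef_pos: [0.4761, 0.1181, 0.0497]
tool_rot: [0.039, 0.999, 0.001, 0.001]
ft_force: [0.4, -0.3, -0.5]
grip_width: 0.0564
```

```bash
python3 st.py; python3 look.py 6
```

```text
5.85 pos [0.4761 0.1181 0.0497] jaw 85.49 z [ 0.002   0.0016 -1.    ] F [ 0.41 -0.27 -0.48] T [ 0.01 -0.05  0.06] w 0.0564 j [ 0.24  0.4  -0.32  0.85  0.    0.32]
```

View pics/side6.png

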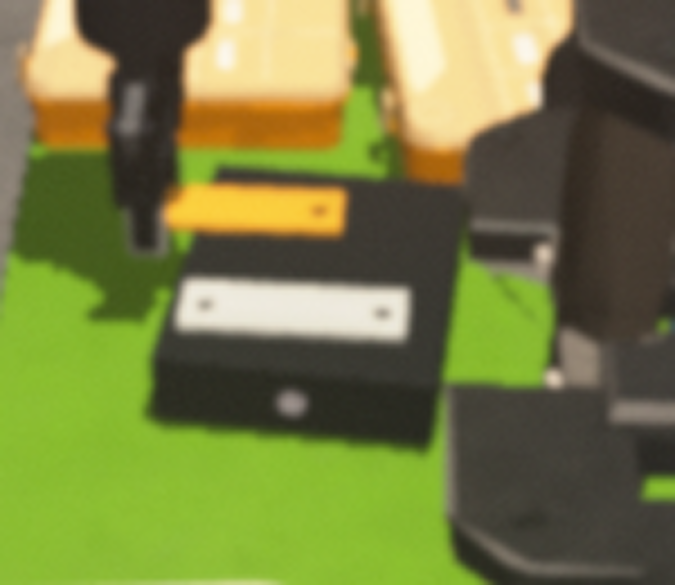

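View pics/top6.png

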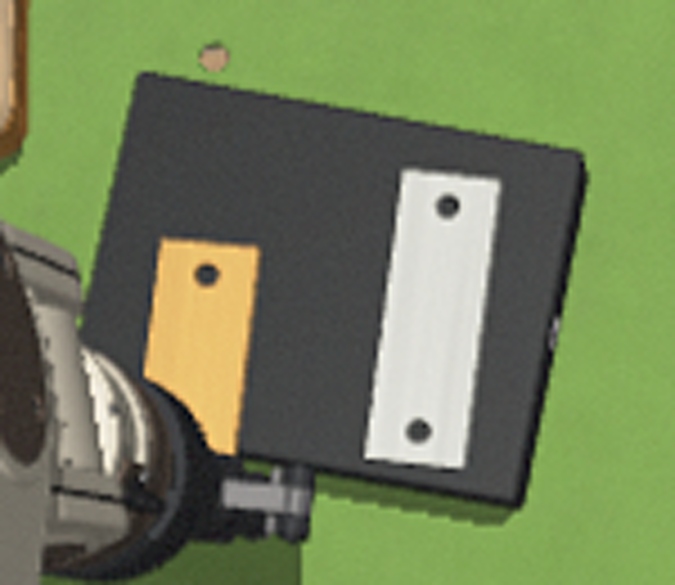

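Call:
move_arm:
  moves:
    - [[0,0,0,0,0,0,0.3],[0,0,0,0,0,0,1],[0,0,0,0,0,0,1],[0,0,0,0,0,0,1],[0,0,0,0,0,0,1],[0,0,0,0,0,0,1]]

```text
clock: 6.45
eef_pos: [0.4762, 0.1182, 0.0505]
tool_rot: [0.039, 0.999, 0.001, 0.001]
ft_force: [-0.9, -0.5, 0.1]
grip_width: 0.0377
```

```bash
python3 st.py; python3 look.py 7
python3 - <<'E'
from h import *
c=np.load("side6.npz")
for z in(.03,.035,.04,.045,.05):print(z,ray(c,260+145/4.5-.4,100+250/4.5-.4,z).round(4))
E
```

```text
6.45 pos [0.4762 0.1182 0.0505] jaw 85.48 z [ 0.0023  0.0019 -1.    ] F [-0.92 -0.45  0.12] T [-0.03  0.08 -0.03] w 0.0377 j [ 0.24  0.39 -0.32  0.85  0.    0.32]
0.03 [0.469  0.1084 0.03  ]
0.035 [0.4696 0.1012 0.035 ]
0.04 [0.4703 0.094  0.04  ]
0.045 [0.4709 0.0868 0.045 ]
0.05 [0.4716 0.0796 0.05  ]
```

View pics/side7.png

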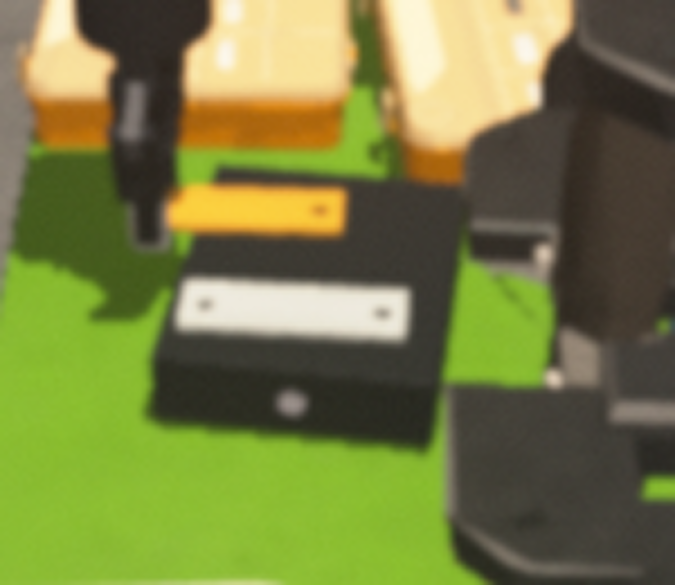

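Call:
move_arm:
  moves:
    - [[0,0,0.01,0,0,0,1],[0,0,0.015,0,0,0,1],[0,0,0.02,0,0,0,1],[0,0,0.01,0,0,0,1],[0,0,0,0,0,0,1]]

```text
clock: 6.97
eef_pos: [0.4746, 0.1178, 0.0791]
tool_rot: [0.039, 0.999, 0.0, -0.001]
ft_force: [0.5, -0.0, -2.3]
grip_width: 0.0378
```

```bash
python3 st.py; python3 look.py 8
```

```text
6.97 pos [0.4746 0.1178 0.0791] jaw 85.49 z [-0.0016  0.001  -1.    ] F [ 0.53 -0.03 -2.32] T [ 0.06  0.07 -0.01] w 0.0378 j [ 0.24  0.36 -0.29  0.92  0.    0.32]
```

View pics/side8.png

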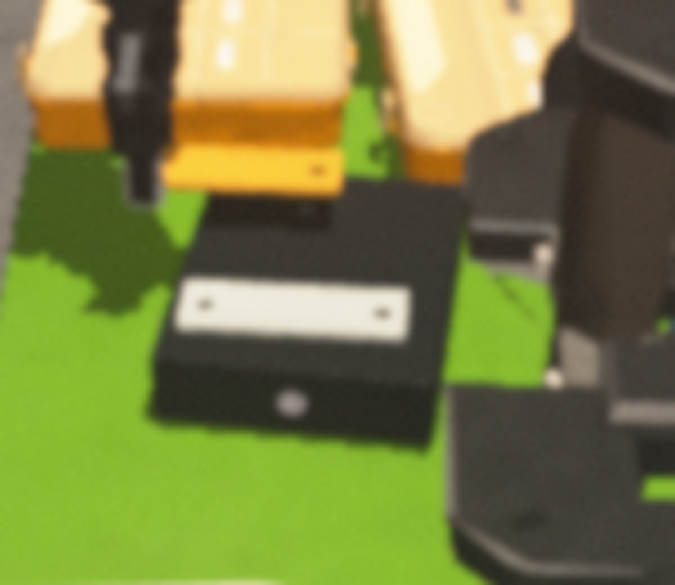

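View pics/top8.png

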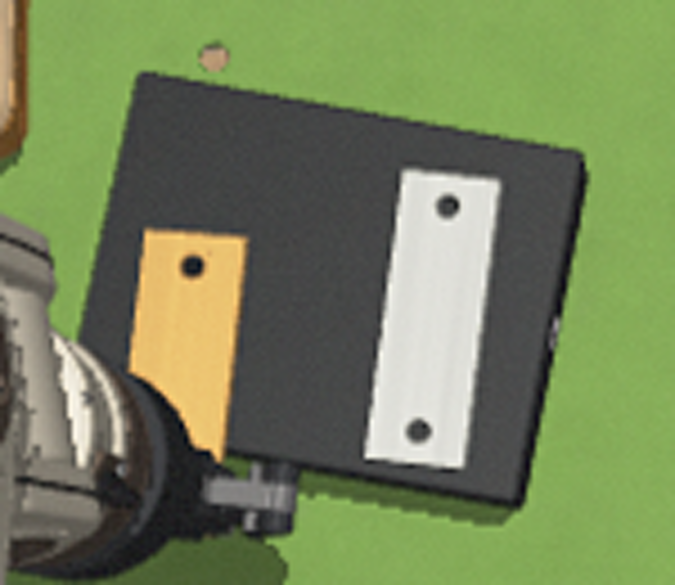

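Call:
move_arm:
  moves:
    - [[0,0,0.04,0,0,0,1],[0,0,0.05,0,0,0,1],[0,0,0.05,0,0,0,1],[-0.02,-0.03,0.02,0,0,-0.1,1],[-0.02,-0.05,0,0,0,-0.15,1],[-0.01,-0.05,0,0,0,-0.15,1],[0,-0.05,0,0,0,-0.15,1],[0,-0.05,0,0,0,-0.15,1]]

```text
clock: 7.73
eef_pos: [0.4452, 0.003, 0.1583]
tool_rot: [0.223, 0.975, 0.002, -0.004]
ft_force: [0.2, -0.1, -2.6]
grip_width: 0.0379
```

```bash
python3 st.py; python3 - <<'E'
from h import *
c=np.load("top0.npz");im=c["pixels"][160:285,335:505,::-1]
cv2.imwrite("pics/tray.png",cv2.resize(im,None,fx=4.5,fy=4.5,interpolation=cv2.INTER_CUBIC))
E
```

```text
7.73 pos [0.4452 0.003  0.1583] jaw 64.2 z [-0.0072  0.0048 -1.    ] F [ 0.17 -0.11 -2.65] T [-0.02  0.08 -0.01] w 0.0379 j [ 0.    0.2  -0.28  1.1   0.    0.45]
```

View pics/tray.png

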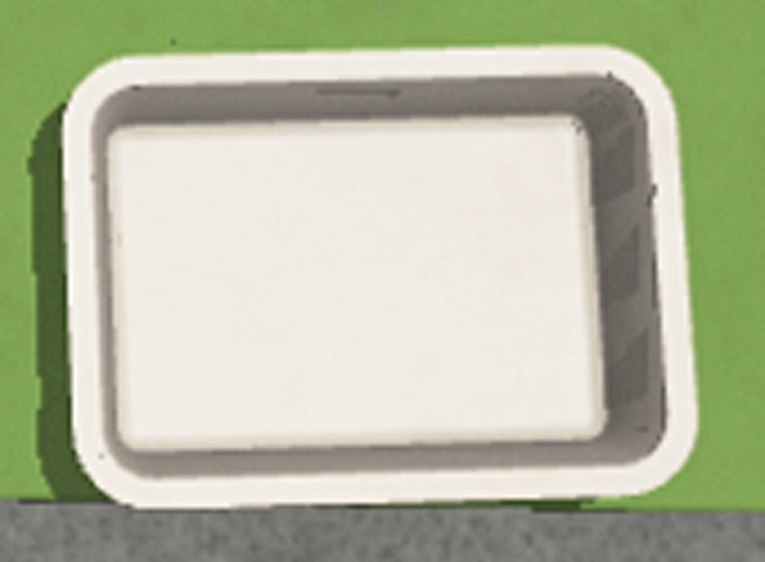

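```bash
python3 - <<'E'
from h import *
c=np.load("top0.npz")
q=np.array([ray(c,335+u/4.5-.4,160+v/4.5-.4,.002)[:2] for u,v in[(107,127),(588,117),(605,437),(118,448)]])
print(q.round(4),q.mean(0).round(4),np.linalg.norm(q-np.roll(q,1,0),axis=1).round(4))
r=np.array([ray(c,335+u/4.5-.4,160+v/4.5-.4,.048)[:2] for u,v in[(65,57),(680,45),(697,490),(75,507)]]);print(r.round(4),r.mean(0))
for d in(q[1]-q[0],q[2]-q[3]):print(np.degrees(np.arctan2(d[1],d[0])))
E
```

```text
[[ 0.5421 -0.2042]
 [ 0.5508 -0.4144]
 [ 0.4124 -0.4188]
 [ 0.4041 -0.2097]] [ 0.4773 -0.3118] [0.1381 0.2104 0.1385 0.2092]
[[ 0.5646 -0.1816]
 [ 0.5751 -0.439 ]
 [ 0.3912 -0.4412]
 [ 0.3801 -0.1873]] [ 0.47776898 -0.3122544 ]
-87.63652579467023
-87.7398239680443
```

Call:
move_arm:
  moves:
    - [[0,-0.05,0,0,0.01,-0.23,1],[0,-0.055,0,0,0,-0.23,1],[0,-0.06,0,0,0,-0.23,1],[0,-0.06,0,0,0,-0.23,1],[0.01,-0.06,0,0,0,-0.23,1],[0.01,-0.06,0,0,0,-0.23,1],[0.01,-0.06,0,0,0,-0.23,1],[0.01,-0.04,0,0,0,-0.2,1]]

```text
clock: 8.4
eef_pos: [0.4603, -0.2297, 0.1551]
tool_rot: [0.659, 0.752, 0.004, -0.008]
ft_force: [0.4, -0.1, -1.8]
grip_width: 0.038
```

```bash
python3 st.py
```

```text
8.4 pos [ 0.4603 -0.2297  0.1551] jaw 7.54 z [-0.0069  0.0169 -0.9998] F [ 0.44 -0.08 -1.8 ] T [ 0.1  -0.07 -0.01] w 0.038 j [-0.47  0.33 -0.1   1.15  0.01  0.97]
```

Call:
move_arm:
  moves:
    - [[0.02,-0.04,0,-0.032,-0.013,-0.1,1],[0.01,-0.03,-0.02,0,0,-0.07,1],[0,0,-0.04,0,0,0,1],[0,0,-0.04,0,0,0,1],[0,0,-0.03,0,0,0,1],[0,0,0,0,0,0,1]]

```text
clock: 8.9
eef_pos: [0.4757, -0.2739, 0.0853]
tool_rot: [0.699, 0.715, -0.0, 0.001]
ft_force: [-0.1, -0.0, -2.5]
grip_width: 0.0381
```

```bash
python3 st.py
```

```text
8.9 pos [ 0.4757 -0.2739  0.0853] jaw 1.32 z [ 0.0019 -0.0019 -1.    ] F [-0.13 -0.   -2.5 ] T [0.12 0.08 0.  ] w 0.0381 j [-0.52  0.45 -0.12  0.99 -0.    1.03]
```

Call:
move_arm:
  moves:
    - [[0,0.01,-0.02,0,0,0.033,1],[0,0.006,-0.03,0,0,0,1],[0,0,-0.03,0,0,0,1],[0,0,-0.025,0,0,0,1],[0,0,0,0,0,0,1],[0,0,0,0,0,0,1]]

```text
clock: 9.4
eef_pos: [0.4753, -0.2651, 0.0317]
tool_rot: [0.692, 0.722, -0.0, 0.0]
ft_force: [-0.0, -0.0, -1.0]
grip_width: 0.0378
```

```bash
python3 st.py; cat > look2.py <<'E'
import sys
from workcell import *
from h import *
t=sys.argv[1]
for n in("top","side"):
    c=camera(n);np.savez(f"{n}{t}.npz",**c);im=c["pixels"][:,:,::-1]
    im=im[160:285,335:505] if n=="top" else im[225:360,215:350]
    cv2.imwrite(f"pics/{n}{t}.png",cv2.resize(im,None,fx=4.4,fy=4.4,interpolation=cv2.INTER_CUBIC))
E
python3 look2.py 9
```

```text
9.4 pos [ 0.4753 -0.2651  0.0317] jaw 2.37 z [ 3.e-04 -3.e-04 -1.e+00] F [-0.05 -0.04 -1.01] T [ 0.07 -0.06 -0.04] w 0.0378 j [-0.51  0.51 -0.19  0.87 -0.    1.02]
```

View pics/side9.png

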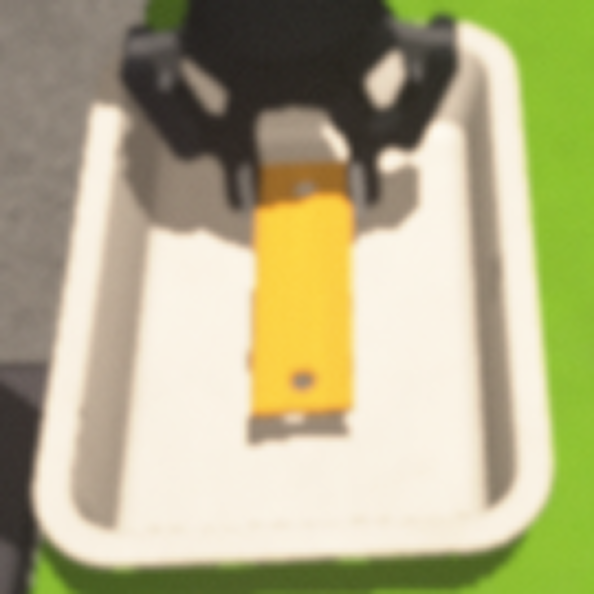

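View pics/top9.png

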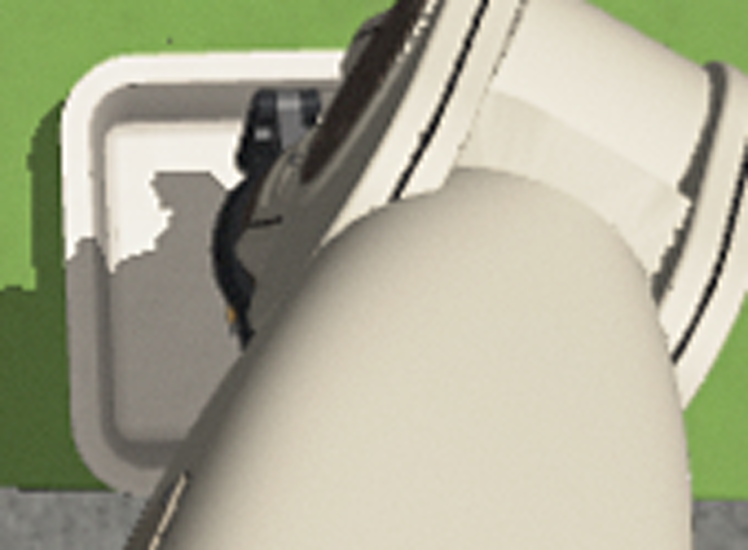

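Call:
move_arm:
  moves:
    - [[0,0,-0.012,0,0,0,1],[0,0,-0.01,0,0,0,1],[0,0,-0.008,0,0,0,1],[0,0,0,0,0,0,1]]

```text
clock: 9.83
eef_pos: [0.478, -0.2666, 0.0193]
tool_rot: [0.692, 0.722, 0.001, 0.004]
ft_force: [-0.2, -0.2, -1.8]
grip_width: 0.038
```

```bash
python3 st.py
```

```text
9.83 pos [ 0.478  -0.2666  0.0193] jaw 2.36 z [ 0.0068 -0.004  -1.    ] F [-0.17 -0.25 -1.79] T [ 0.09 -0.02  0.04] w 0.038 j [-0.51  0.52 -0.2   0.83 -0.    1.02]
```

Call:
move_arm:
  moves:
    - [[-0.004,0,-0.008,0,0.013,0,1],[0,0,-0.006,0,0,0,1],[0,0,-0.003,0,0,0,1],[0,0,0,0,0,0,1]]

```text
clock: 10.17
eef_pos: [0.4765, -0.2671, 0.0117]
tool_rot: [0.692, 0.722, -0.001, 0.002]
ft_force: [-0.3, 0.3, -2.1]
grip_width: 0.0377
```

```bash
python3 st.py
```

```text
10.17 pos [ 0.4765 -0.2671  0.0117] jaw 2.36 z [ 0.0012 -0.0049 -1.    ] F [-0.27  0.32 -2.13] T [ 0.1  -0.01 -0.01] w 0.0377 j [-0.51  0.54 -0.21  0.82 -0.    1.02]
```

Call:
move_arm:
  moves:
    - [[0,0,-0.004,0.008,0,0,1],[0,0,-0.003,0,0,0,1],[0,0,0,0,0,0,1]]

```text
clock: 10.42
eef_pos: [0.4768, -0.2672, 0.0122]
tool_rot: [0.692, 0.722, 0.0, 0.001]
ft_force: [0.5, 0.2, -1.7]
grip_width: 0.038
```

```bash
python3 st.py
```

```text
10.42 pos [ 0.4768 -0.2672  0.0122] jaw 2.36 z [ 0.0027 -0.0013 -1.    ] F [ 0.49  0.24 -1.68] T [0.1  0.02 0.03] w 0.038 j [-0.51  0.54 -0.21  0.82  0.    1.02]
```

Call:
move_arm:
  moves:
    - [[0,0,-0.008,0,0,0,1],[0,0,-0.003,0,0,0,1]]

```text
clock: 10.58
eef_pos: [0.4773, -0.2675, 0.0116]
tool_rot: [0.692, 0.721, 0.001, 0.003]
ft_force: [-2.5, 1.3, 3.6]
grip_width: 0.0379
```

```bash
python3 st.py; python3 look2.py 10
```

```text
10.58 pos [ 0.4773 -0.2675  0.0116] jaw 2.36 z [ 0.0048 -0.0026 -1.    ] F [-2.51  1.32  3.56] T [ 0.48  0.78 -0.  ] w 0.0379 j [-0.51  0.54 -0.21  0.82  0.    1.02]
```

View pics/side10.png

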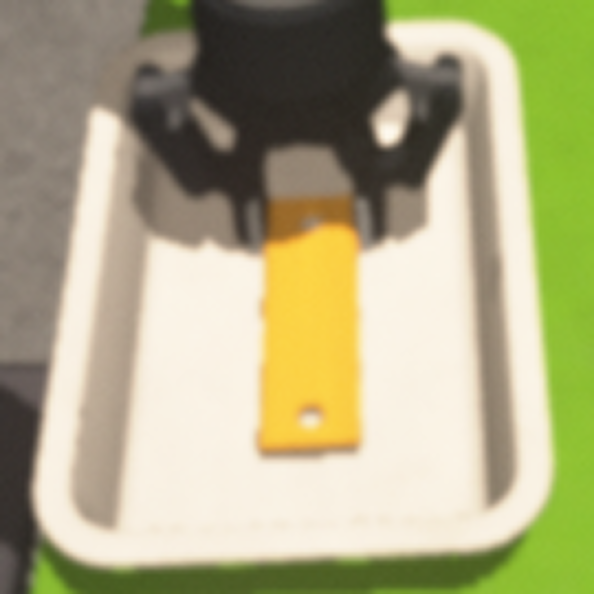

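Call:
move_arm:
  moves:
    - [[-0.001,0,0.002,0.08,0.01,0,1],[0,0,0,0.06,0,0,1],[0,0,0,0,0,0,1]]

```text
clock: 10.93
eef_pos: [0.4774, -0.2672, 0.0132]
tool_rot: [0.692, 0.721, 0.026, -0.025]
ft_force: [-0.7, -0.2, -1.7]
grip_width: 0.038
```

```bash
python3 st.py; python3 look2.py 11
```

```text
10.93 pos [ 0.4774 -0.2672  0.0132] jaw 2.42 z [ 0.0012  0.0721 -0.9974] F [-0.74 -0.17 -1.68] T [-0.05 -0.01 -0.05] w 0.038 j [-0.54  0.56 -0.16  0.89  0.06  0.98]
```

View pics/side11.png

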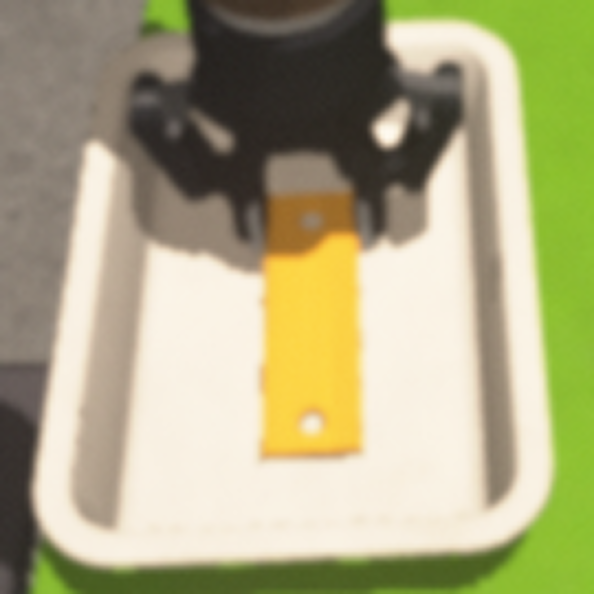

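Call:
move_arm:
  moves:
    - [[0,0,0,0,0,0,0.05],[0,0,0,0,0,0,-0.1],[0,0,0,0,0,0,-0.25],[0,0,0,0,0,0,-0.3],[0,0,0,0,0,0,-0.3],[0,0,0,0,0,0,-0.3]]

```text
clock: 11.53
eef_pos: [0.4775, -0.2658, 0.0125]
tool_rot: [0.691, 0.722, 0.025, -0.024]
ft_force: [0.3, -0.4, 0.5]
grip_width: 0.0558
```

```bash
python3 st.py; python3 look2.py 12
```

```text
11.53 pos [ 0.4775 -0.2658  0.0125] jaw 2.55 z [ 7.000e-04  6.920e-02 -9.976e-01] F [ 0.29 -0.42  0.52] T [-0.08 -0.02  0.02] w 0.0558 j [-0.54  0.56 -0.17  0.88  0.06  0.99]
```

View pics/side12.png

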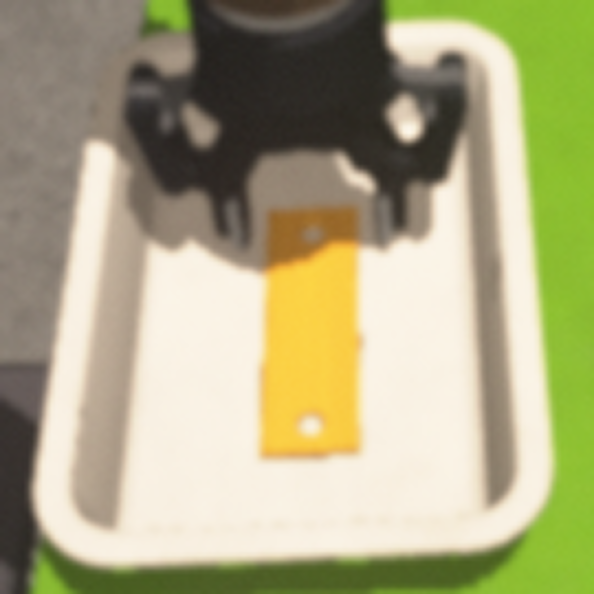

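Shim released and flat. Withdraw upward and clear the view.

Call:
move_arm:
  moves:
    - [[0,0,0.02,-0.03,0,0,-0.3],[0,0,0.04,-0.05,0,0,-0.3],[0,0,0.06,-0.05,0,0,-0.3],[0,0,0.07,0,0,0,-0.3],[0,0,0.07,0,0,0,-0.3],[-0.02,0.06,0.02,0,0,0,-0.3],[-0.02,0.07,0,0,0,0,-0.3],[-0.02,0.07,0,0,0,0,-0.3]]

```text
clock: 12.3
eef_pos: [0.4478, -0.1679, 0.1631]
tool_rot: [0.695, 0.719, -0.001, 0.006]
ft_force: [0.8, 1.3, 0.0]
grip_width: 0.0553
```

Call:
move_arm:
  moves:
    - [[-0.02,0.07,0,0,0,0,-0.3],[-0.02,0.07,0,0,0,0,-0.3],[-0.02,0.07,0,0,0,0,-0.3],[-0.02,0.07,0,0,0,0,-0.3],[0,0.07,0,0,0,0,-0.3],[0,0.06,0,0,0,0,-0.3],[0,0.0,0,0,0,0,-0.3]]

```text
clock: 12.88
eef_pos: [0.403, 0.0493, 0.1714]
tool_rot: [0.694, 0.72, 0.004, 0.012]
ft_force: [0.4, 0.2, 0.3]
grip_width: 0.0555
```

```bash
python3 st.py; python3 - <<'E'
from workcell import *
from h import *
c=camera("top");cv2.imwrite("pics/topF.png",c["pixels"][:,:,::-1]);p=c["pixels"].astype(int);R,G,B=[p[...,i] for i in range(3)]
s=camera("side");cv2.imwrite("pics/sideF.png",s["pixels"][:,:,::-1])
m=(R>140)&(R-B>60)&(R>G+20)&roi(c,345,495,165,275)
print("brass",blob(c,m,.006))
d=c["range_z"];E=c["extrinsics"]
ys,xs=np.nonzero(m);z=d[ys,xs];Q=np.stack([(xs-c["cx"])/c["fx"]*z,(ys-c["cy"])/c["fy"]*z,z,z*0+1]);W=(E@Q)[2]
for v in sorted(set(ys))[::6]:print(v,W[ys==v].mean().round(4),end=' ')
for u in sorted(set(xs))[::8]:print(u,W[xs==u].mean().round(4),end=' ')
m=(R>140)&(G>140)&(B>140)&roi(c,215,290,110,230)
print("\nsteel",blob(c,m,.054)[0])
E
```

```text
12.88 pos [0.403  0.0493 0.1714] jaw 2.12 z [ 0.0233 -0.0118 -0.9997] F [0.39 0.15 0.29] T [ 0.04  0.05 -0.03] w 0.0555 j [ 0.13  0.09 -0.37  1.09 -0.01  1.67]
brass (((478.3834228515625, -313.00970458984375), (39.80229568481445, 119.96268463134766), 3.2200162410736084), array([[ 0.45514452, -0.25424093],
       [ 0.46188286, -0.37401423],
       [ 0.5016223 , -0.37177852],
       [ 0.49488398, -0.2520052 ]], dtype=float32), array([ 384,  210,   63,   23, 1219], dtype=int32))
210 -0.0013 216 0.0059 222 0.0061 228 0.0061 384 0.0063 392 0.0066 400 0.0525 408 0.0556 416 0.0059 424 0.0056 432 0.0058 440 0.0055 
steel ((553.913330078125, 19.08904266357422), (40.584712982177734, 120.48746490478516), 84.71051788330078)
```

View pics/topF.png

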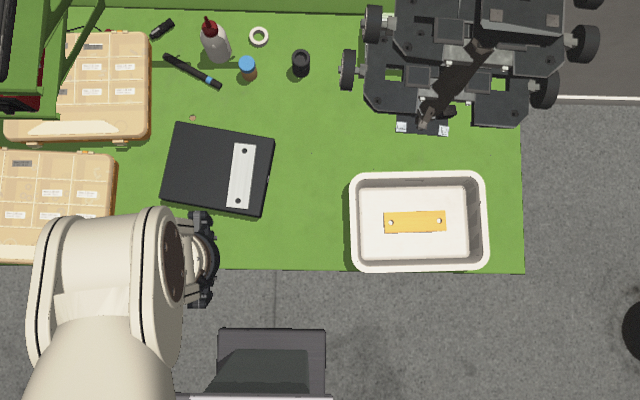

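View pics/sideF.png

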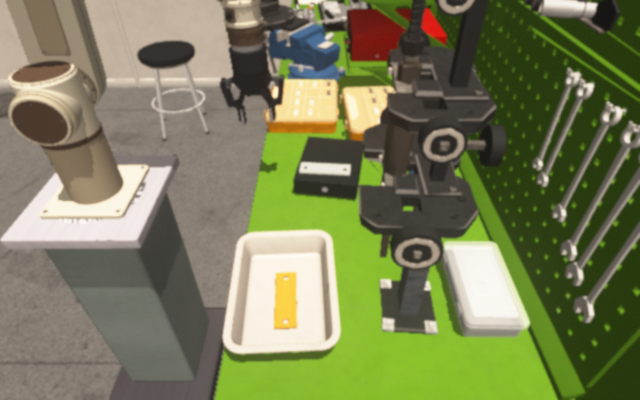

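Call:
move_arm:
  moves:
    - [[0,0,0,0,0,0,-0.3],[0,0,0,0,0,0,-0.3]]

```text
clock: 13.15
eef_pos: [0.4034, 0.0451, 0.1719]
tool_rot: [0.695, 0.719, 0.003, 0.014]
ft_force: [0.2, -0.1, -0.2]
grip_width: 0.0558
```

```bash
python3 st.py; python3 -c "
from workcell import *
print(job_done())"
```

```text
13.15 pos [0.4034 0.0451 0.1719] jaw 1.9 z [ 0.0242 -0.0153 -0.9996] F [ 0.21 -0.13 -0.22] T [ 0.03 -0.02  0.02] w 0.0558 j [ 0.12  0.09 -0.37  1.09 -0.02  1.66]
the job is handed in; nothing more can be done
None
```

The brass shim now lies flat in the tray, and the job was handed in at 13.2 s. I pushed it from its far end with shut fingers until about 40 mm jutted out over the plate's front edge. Then I pinched that end by its long sides, lifted it off, lowered it far end first into the tray and let go.

**Last checks:**
- **Brass shim:** its top is at about 6 mm, which is the 2 mm floor plus the 4 mm shim. It lies within about 2 mm of the tray's centre. A few depth columns averaged about 55 mm, most likely missing readings; both pictures show it flat.
- **Steel shim:** it moved less than 0.1 mm in the top view.
- **Robot:** the arm stood clear of everything. The highest wrist force I saw was about 9 N.

**What did not go as planned:**
- **First descent to the grip:** the arm drifted about 16 mm in x. I saw no contact force and corrected it before closing.
- **Grip width:** it read 37.8 mm on the 40 mm shim, but the grip held.
- **Release:** the pinched end dropped a few millimetres, because the fingertips reached below the shim.

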